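# Make up the screw-drive and belt-drive kits

### The arm

A 6-joint arm with a two-finger parallel gripper is mounted at the origin on the work surface. World frame = base frame: x ahead of the robot, y to its left, z up, the work surface at z = 0. Lengths are in mm, angles in rad, forces in N, time in s.
With the tool pointing down it reaches from about 400 to 925 mm from the base axis. Payload 12.5 kg.
Tool frame: the origin (TCP) lies midway between the tips of the shut fingers; the grasp point (between the pads) lies 19 mm behind it; z points along the fingers, y is the line along which they close (so a half turn about z gives the same grasp; the last joint's range is limited). The gripper opens to 95 mm and grips with 3 to 60 N. Pads are 20 mm wide; open, the fingers measure 119 mm over their backs; the gripper's body (75 mm by 180 mm) begins 59 mm behind the grasp point.
Start: joints at [1.087, 0.491, 1.559, -0, 1.092, -0.106], TCP at [230.533, 580.949, 214.661] pointing down, gripper open.
Joint ranges: [-3.1, 3.1], [-0.84, 2.19], [0.05, 2.79], [-1.13, 4.28], [0.06, 2.93], [-2.69, 2.69]. Speed limits (rad/s): [2.22, 2.22, 2.79, 3.14, 3.14, 3.14].

### API

Orientations are given as [roll, pitch, yaw] about the fixed x, y, z axes, in that order (R = Rz(yaw) Ry(pitch) Rx(roll)).
In Python, from cell import * gives the robot as it stands. The module is installed in compiled form; this text tells all that it offers.
- The arm moves only by the tool arm_command, never from a script. Its arguments are lists of equal length, an entry for each row: "delta_pos": the shift along the world's x, y, z in units of 250 mm (1.0 is 250 mm), a list of three; "delta_rot": the turn, a rotation vector about the world's x, y, z in units of 90 degrees (1.0 is 90 degrees), a list of three; "claw": the closure, from 0 (fully open) to 1 (shut). In form: {"delta_pos": [[tx, ty, tz], ...], "delta_rot": [[wx, wy, wz], ...], "claw": [claw, ...]}. A call has exactly 5 rows; each row is the pose to reach, as a shift and turn from the pose commanded when the call began; what a row does not reach only later rows make up. A row lasts 1/12 s, in which the tool goes at most 41.7 mm and 7.16 degrees, less where a joint would pass 70% of its speed; a pose out of reach is approached as far as the arm can. A call with a number of a shift or a turn outside -1 to 1 is refused whole. A call with a gripper value outside its range is refused whole. The fingers move at their own pace and stop on an object; the grip force is fixed at half the most. Time passes only in rows, so rows that repeat a pose let the fingers close, or fill a call up. It gives the time, the measured TCP pose, the force, the opening and the grip force at its end, in the units of the state.
- state(): the state, without advancing time (a new reading comes with each control period).
- read_camera(name): name is "side" or "top" or "wrist"; returns the picture (420x560x3 uint8, red, green, blue); there is no depth.
- calibration(name): a dict with "camera_matrix" (3x3 intrinsics, pixels), "k1" (the pictures are not rectified: a ray, as slopes to the right and down, at radius r is drawn at 1 + k1 r^2 times it, then the intrinsics apply), "T" (4x4, takes a point from camera to world coordinates). Camera axes: x right, y down, z forward; pixel columns grow to the right and rows downward; lengths in mm; the calibration is good to about 2 mm. A picture is of the moment at which its call begins: read the wrist's pose just before it. calibration takes no time and is no camera call; for the wrist camera it gives the pose at the moment of the call.
- job_done(): hands the job in; it is judged then, once.
The state is a dict: "t": time; "joints": joint angles; "qvel": joint speeds; "tau": joint torques, N m; "eef_pos": TCP position; "tcp_rot": TCP orientation; "ft_force": force on the tool from outside, world axes, zero at the start; "moment": the same for the moment, N m; "opening": opening from 0.0 (shut) to 1.0 (fully open); "grip_force": force on a finger pad.
Only numpy, scipy, OpenCV 4.12 (cv2) and the standard library are available. Lean on these libraries where they do the work, as an engineer would, in place of code of your own. Each camera call takes 0.05 s, during which the arm holds its last target. There are 200 camera calls.

### The job

Make up the two drive kits from the parts standing on the green mat: the big stepper motor, the shaft coupling and the bearing block go in the long three-nest tray, and the small stepper motor and the timing pulley in the short two-nest tray. Put each part in the nest of its own shape (motors in the square nests, coupling and pulley in the round ones, bearing block in the oblong one), standing upright as it does now, flat on the nest's floor and let go. Set the parts down gently without dropping or tipping them, and leave the fan, the solder spool and the tape where they are.

Things in the scene. Friction and masses are not known exactly. Their poses are not given: they have to be found in the camera images.
- long_tray: Blue slab 260 x 96 x 10 mm, screwed to the bench. Origin: centre of its underside, on the bench; x along its length, z up. Three nests in its top along x, at y = 0, 6 mm deep (floor 4 mm above the origin), 8 mm wider all round than their parts: square 72 mm at x = -82 mm (big motor), round 52 mm across at x = -8 mm (coupling), oblong 88 mm (x) by 36 mm (y) at x = +74 mm (bearing block).
- short_tray: Blue slab 156 x 96 x 10 mm, screwed to the bench. Origin: centre of its underside, on the bench; x along its length, z up. Two nests in its top along x, at y = 0, 6 mm deep (floor 4 mm above the origin), 8 mm wider all round than their parts: square 58 mm at x = -37 mm (small motor), round 62 mm across at x = +35 mm (pulley).
- big_motor: Larger stepper motor: square body 56 x 56 x 50 mm tall, aluminium ends, black middle, standing shaft up (71 mm over all); about 650 g. White socket 16 mm wide sticks out 4 mm from its -x face, 5 to 13 mm above the bottom; the y faces are plain. Origin: centre of its underside; x, y square to the faces, z up.
- small_motor: Smaller stepper motor: square body 42 x 42 x 34 mm tall, aluminium ends, black middle, standing shaft up (56 mm over all); about 240 g. White socket 16 mm wide sticks out 4 mm from its -x face, 5 to 13 mm above the bottom; the y faces are plain. Origin: centre of its underside; x, y square to the faces, z up.
- coupling: Jaw shaft coupling standing on end: two aluminium hubs with a black insert between, a plain cylinder 36 mm across and 46 mm tall; about 110 g. Origin: centre of its underside, z up along its axis.
- bearing_block: Pillow-block bearing, grey casting standing on its foot: foot 72 mm (x) by 20 mm (y) by 7 mm; above it a round-topped housing 40 mm wide (x), 18 mm thick (y), 42 mm tall over all, with a steel bearing whose bore runs along y; about 200 g. Grip it across the two flat faces of the housing, along y. Origin: centre of its underside, z up.
- pulley: Toothed timing-belt pulley standing on its end: 46 mm across its two flanges, which are at its bottom and top edges, 30 mm tall, dark bore in the top; about 110 g. Origin: centre of its underside, z up.
- fan: Bystander: flat black 40 x 40 x 10 mm cooling fan lying among the parts; in neither kit. Origin: centre of its underside.
- spool: Bystander: spool of solder wire standing on its flange, 60 mm across, 50 mm tall. Origin: centre of its underside.
- tape: Bystander: roll of pale tape lying flat, 100 mm across, 24 mm high. Origin: centre of its underside.
Mind the look-alikes: they are no part of the job. What is shaped like the pulley but orange is not meant. What is shaped like the coupling but brown is not meant.

How it is judged:
By the outcome, as a careful person would: the job done as asked, in the order asked, and still so for the second after the job is handed in, with the robot touching nothing.
It also fails if it takes over 125 s, if anything falls off the work surface, if the arm or the gripper's body presses on something with over 40 N, if the wrist force passes 120 N, or if a joint passes its speed limit or range.

## Working session

There is one attempt and no reset: what is moved stays moved. The work goes in short steps, Python scripts to look and compute and a tool call to move; the robot and the scene stay as the last step left them, time stands still between calls to the robot, and variables do not carry over. Pictures are saved under pics/ and viewed, at most 14 in all, crops included, and the job is handed in when it is done.

Besides the shell and the picture viewer there is one more tool, called after ">>>" in YAML: its name, and indented under it one key for each argument. arm_command: Moves the arm, as the interface text tells. Shifts and turns lie within -1 to 1; 1 stands for 250 mm of shift or 90 degrees of turn. Its arguments: {"type":"object","properties":{"delta_pos":{"type":"array"},"delta_rot":{"type":"array"},"claw":{"type":"array"}},"required":["delta_pos","delta_rot","claw"]}

```bash
mkdir -p pics; ls; python3 - <<'E'
from cell import *
import cv2
print(state())
for n in("top","side","wrist"):
    c=calibration(n);print(n,c)
    cv2.imwrite(f"pics/{n}0.png",read_camera(n)[:,:,::-1])
E
```

```text
pics
{'t': 0.0, 'joints': array([ 1.08740300e+00,  4.91563365e-01,  1.55946211e+00, -2.00915280e-06,
        1.09168458e+00, -1.05587545e-01]), 'qvel': array([-6.38328805e-05, -6.96304455e-05, -1.50767519e-03,  1.19630390e-04,
       -3.22994290e-03,  2.04344625e-04]), 'tau': array([ 2.62037873e-03, -6.12671041e+01, -2.58194822e+01,  6.93526282e-02,
        4.81794903e-02, -6.72573378e-05]), 'eef_pos': array([230.40822729, 580.71457672, 214.05502341]), 'tcp_rot': array([-3.14048130e+00, -1.15991736e-04,  2.76378773e+00]), 'ft_force': array([ 0.15214301, -0.10349782,  0.32055746]), 'moment': array([2.80668367e-02, 1.19104102e-02, 8.27781059e-05]), 'grip_force': 0.0, 'opening': 0.9994571091124023}
top {'camera_matrix': array([[450.08887801,   0.        , 274.31482392],
       [  0.        , 450.08887801, 207.55231236],
       [  0.        ,   0.        ,   1.        ]]), 'k1': 0.0430723291933082, 'T': array([[-6.70632786e-02, -9.72706795e-01,  2.22135111e-01,
         3.83518454e+02],
       [-9.97744530e-01,  6.47342399e-02, -1.77575903e-02,
         1.54385840e+01],
       [ 2.893181
[... 561 characters left out ...]
-6.87309398e-01, -7.26099899e-01,
         8.19210012e+02],
       [ 0.00000000e+00,  0.00000000e+00,  0.00000000e+00,
         1.00000000e+00]])}
wrist {'camera_matrix': array([[291.4820529 ,   0.        , 282.05889537],
       [  0.        , 291.4820529 , 206.73915073],
       [  0.        ,   0.        ,   1.        ]]), 'k1': -0.03937025126633172, 'T': array([[ 3.68111189e-01,  8.99196163e-01,  2.36517256e-01,
         1.63493788e+02],
       [ 9.29780179e-01, -3.55529803e-01, -9.54325824e-02,
         6.07269796e+02],
       [-1.72367835e-03,  2.55038858e-01, -9.66929268e-01,
         3.83991572e+02],
       [ 0.00000000e+00,  0.00000000e+00,  0.00000000e+00,
         1.00000000e+00]])}
```

View pics/top0.png

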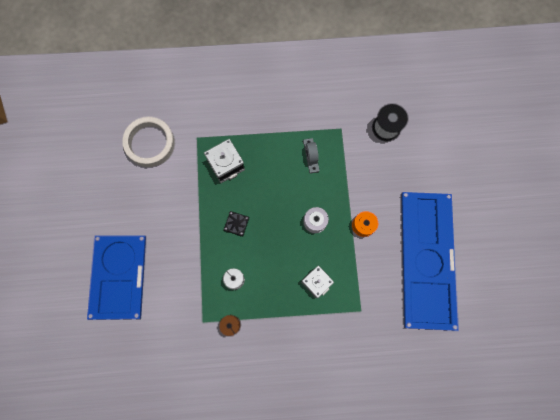

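View pics/side0.png

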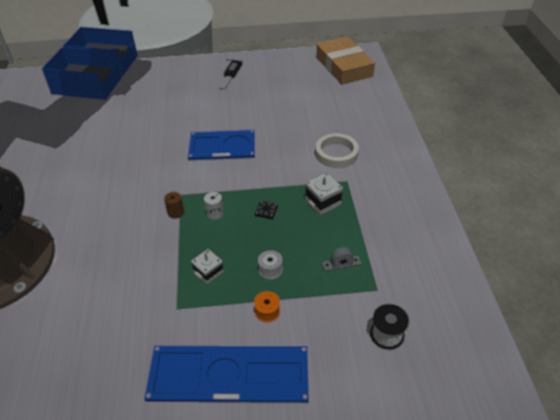

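```bash
cat > h.py <<'E'
import numpy as np, cv2
from cell import *
def ray(px,c,z):
    "pixels Nx2 -> world xy on plane z"
    px=np.asarray(px,float).reshape(-1,2);K=c["camera_matrix"];k=c["k1"]
    d=(px-K[:2,2])/[K[0,0],K[1,1]];u=d.copy()
    for _ in range(20):u=d/(1+k*(u**2).sum(1,keepdims=True))
    w=np.c_[u,np.ones(len(u))]@c["T"][:3,:3].T;o=c["T"][:3,3]
    return (o+w*((z-o[2])/w[:,2:]))[:,:2]
def rect(pts):
    (cx,cy),(w,h),a=cv2.minAreaRect(pts.astype(np.float32))
    return np.round([cx,cy,w,h,a],1)
def blobs(mask,amin=60):
    cs,_=cv2.findContours(mask.astype(np.uint8),cv2.RETR_EXTERNAL,cv2.CHAIN_APPROX_NONE)
    return [c[:,0] for c in cs if cv2.contourArea(c)>amin]
E
python3 - <<'E'
from h import *
im=cv2.imread("pics/top0.png");c=calibration("top")
hsv=cv2.cvtColor(im,cv2.COLOR_BGR2HSV);H,S,V=hsv.transpose(2,0,1)
blue=cv2.morphologyEx(((H>100)&(H<130)&(S>150)).astype(np.uint8),cv2.MORPH_CLOSE,np.ones((9,9)))
for b in blobs(blue,500): print("blue",b.mean(0),rect(ray(b,c,10)))
roi=np.zeros(H.shape,bool);roi[133:315,200:352]=1
for z in (30,34,46,50):
  print(z)
  for b in blobs((V>150)&(S<60)&roi,40): print(b.mean(0).round(),rect(ray(b,c,z)))
cv2.imwrite("pics/c1.png",cv2.resize(im[110:345,190:470],None,fx=2.5,fy=2.5,interpolation=2))
E
```

```text
blue [116.74524715 277.51330798] [467.2 304.8  96.2 153.6  86.4]
blue [428.71087533 261.44562334] [ 461.3 -286.5   96.8  258.4   83.6]
30
[233. 278.] [447.2  85.3  33.5  32.9  86.1]
[318. 282.] [429.9 -71.4  43.7  40.8  40.7]
[316. 219.] [548.9 -77.9  42.2  40.9  86.2]
[222. 157.] [684.   93.3  56.8  56.6  27.2]
[349. 172.] [ 635.  -146.    15.9  167.    84.1]
[227. 134.] [730.4  83.  109.3   6.3  86.4]
34
[233. 278.] [446.9  85.   33.4  32.8  86.1]
[318. 282.] [429.6 -71.   43.5  40.6  40.7]
[316. 219.] [548.1 -77.5  42.   40.7  86.2]
[222. 157.] [682.6  92.9  56.6  56.3  27.2]
[349. 172.] [ 633.8 -145.2   15.8  166.2   84.1]
[227. 134.] [728.7  82.7 108.8   6.3  86.4]
46
[233. 278.] [446.   84.   32.9  32.3  86.1]
[318. 282.] [429.  -69.8  42.9  40.   40.7]
[316. 219.] [545.7 -76.1  41.4  40.1  86.2]
[222. 157.] [678.3  91.8  55.8  55.5  27.2]
[349. 172.] [ 630.2 -142.9   15.6  163.8   84.1]
[227. 134.] [723.8  81.7 107.3   6.2  86.4]
50
[233. 278.] [445.7  83.7  32.7  32.1  86.1]
[318. 282.] [428.8 -69.3  42.6  39.8  40.7]
[316. 219.] [544.9 -75.7  41.2  39.9  86.2]
[222. 157.] [676.8  91.4  55.5  55.2  27.2]
[349. 172.] [ 629.  -142.1   15.5  163.    84.1]
[227. 134.] [722.1  81.4 106.7   6.2  86.4]
```

View pics/c1.png

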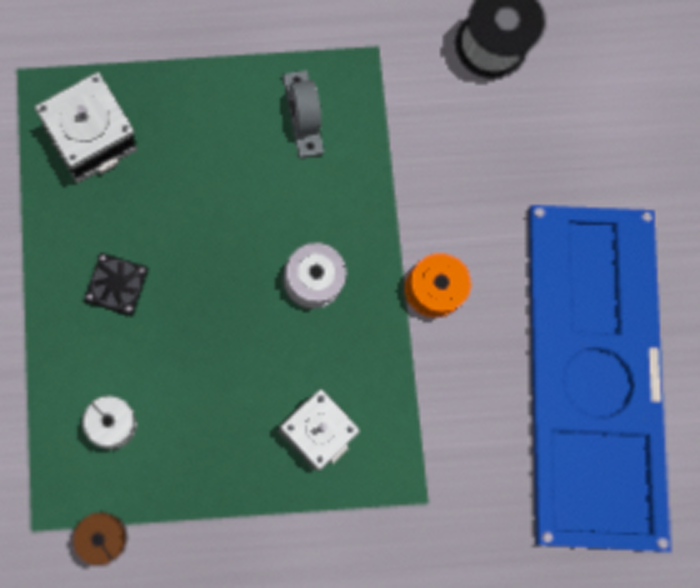

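View pics/wrist0.png

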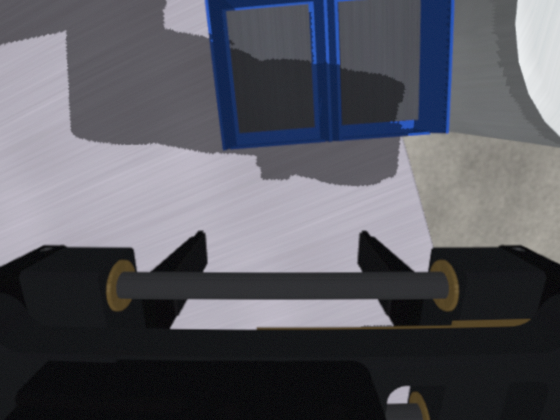

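```bash
python3 - <<'E'
from h import *
im=cv2.imread("pics/top0.png");c=calibration("top")
hsv=cv2.cvtColor(im,cv2.COLOR_BGR2HSV);H,S,V=hsv.transpose(2,0,1)
blue=cv2.morphologyEx(((H>100)&(H<130)&(S>150)).astype(np.uint8),cv2.MORPH_CLOSE,np.ones((9,9)))
for b in blobs(blue,500):
    m=np.zeros(H.shape,np.uint8);cv2.fillPoly(m,[cv2.convexHull(b)],1)
    n,_,st,ce=cv2.connectedComponentsWithStats(((S<150)&(V>110)&(m>0)).astype(np.uint8))
    for s,p in zip(st[1:],ce[1:]):print(s[4],p.round(1),ray(p,c,10)[0].round(1))
f=ray([[308,140.8],[314.4,168.8]],c,7);print("bb",f,f.mean(0),np.degrees(np.arctan2(*(f[0]-f[1])[::-1])))
print("pul",ray([316.4,218.4],c,30),"cp",ray([232.8,278.4],c,46))
# top faces: bright
for nm,(u,v),z in(("big",(224,158),50),("small",(317,282),34)):
    m=np.zeros(H.shape,bool);m[v-24:v+24,u-24:u+24]=1
    for t in(150,180,200,215):
        for b in blobs((V>t)&(S<60)&m,60):print(nm,t,rect(ray(b,c,z)))
E
```

```text
12 [ 97.7 238.7] [541.4 342.2]
19 [141.2 238.2] [536.7 259.6]
1 [ 94. 242.] [535.4 348.9]
6 [ 93.  251.5] [517.2 350.4]
6 [144.  258.5] [497.1 254.3]
7 [ 92. 263.] [495.4 351.7]
129 [139.3 276. ] [464.7 263.1]
6 [ 91.  273.5] [475.7 353. ]
7 [ 90. 285.] [454.4 354.2]
3 [142. 292.] [434.5 257.9]
6 [ 89.  295.5] [435.2 355.5]
5 [ 88. 306.] [416.2 356.7]
23 [135.6 315.8] [392.1 269.5]
18 [ 89.9 315.8] [398.3 352.6]
30 [407.3 193.5] [ 590.9 -264.1]
10 [434.5 193. ] [ 588.4 -317.2]
17 [448.6 196.1] [ 580.3 -343.8]
9 [452. 212.] [ 548.1 -345.4]
11 [453. 233.] [ 506.8 -340.8]
134 [452.  260.7] [ 454.  -330.6]
10 [456.  296.5] [ 387.5 -327.3]
10 [457.  318.5] [ 348.  -322.6]
19 [408.5 324.4] [ 343.  -232.4]
22 [454.9 326.9] [ 333.4 -316.3]
6 [414.5 328. ] [ 335.9 -242.5]
9 [432. 329.] [ 332.2 -274.1]
bb [[715.38965299 -78.21240753]
 [655.04361019 -86.09441323]] [685.21663159 -82.15341038] 7.441474174648953
pul [[548.88958386 -78.622817  ]] cp [[445.19907691  84.39522287]]
big 150 [676.8  91.4  55.5  55.2  27.2]
big 180 [676.9  91.2  54.   54.3  27.2]
big 200 [676.7  91.5  52.3  51.9  26.7]
small 150 [429.6 -71.   43.5  40.6  40.7]
small 180 [429.7 -71.1  43.4  40.5  40.4]
small 200 [430.  -71.5  40.8  39.3  40.4]
small 215 [430.6 -70.2  38.3  38.   40.4]
```

>>> arm_command:
  delta_pos:
    - [0.447,-0.49,-0.015]
    - [0.447,-0.49,-0.015]
    - [0.447,-0.49,-0.015]
    - [0.447,-0.49,-0.015]
    - [0.447,-0.49,-0.015]
  delta_rot:
    - [0,0,0.1356]
    - [0,0,0.1356]
    - [0,0,0.1356]
    - [0,0,0.1356]
    - [0,0,0.1356]
  claw: [0,0,0,0,0]

```text
t: 0.57
eef_pos: [345.9, 454.2, 210.6]
tcp_rot: [-3.14, 0.0, 2.973]
ft_force: [0.2, 0.1, -0.6]
opening: 1.001
grip_force: 0.0
```

>>> arm_command:
  delta_pos:
    - [0.447,-0.49,-0.015]
    - [0.447,-0.49,-0.015]
    - [0.447,-0.49,-0.015]
    - [0.447,-0.49,-0.015]
    - [0.447,-0.49,-0.015]
  delta_rot:
    - [0,0,0.1356]
    - [0,0,0.1356]
    - [0,0,0.1356]
    - [0,0,0.1356]
    - [0,0,0.1356]
  claw: [0,0,0,0,0]

```text
t: 0.98
eef_pos: [457.6, 331.9, 206.8]
tcp_rot: [-3.141, 0.001, -3.097]
ft_force: [0.1, 0.3, 0.4]
opening: 1.002
grip_force: 0.0
```

```bash
cat >> h.py <<'E'
def look(name):
    c=calibration("wrist");im=read_camera("wrist")[:,:,::-1].copy();s=state()
    cv2.imwrite(f"pics/{name}.png",im);np.save(f"pics/{name}.npy",c,allow_pickle=True)
    print(s["t"],s["eef_pos"].round(1),np.degrees(s["tcp_rot"]).round(1))
    H,S,V=cv2.cvtColor(im,cv2.COLOR_BGR2HSV).transpose(2,0,1)
    return im,c,H,S,V
E
python3 - <<'E'
from h import *
im,c,H,S,V=look("w1")
blue=cv2.morphologyEx(((H>100)&(H<130)&(S>150)).astype(np.uint8),cv2.MORPH_CLOSE,np.ones((9,9)))
for b in blobs(blue,800):
    print("blue",b.mean(0),rect(ray(b,c,10)))
E
```

```text
1.0333 [456.1 333.5 206.8] [-180.    -0.  -177.5]
blue [261.79319372 189.0052356 ] [465.7 306.2  94.3 153.9  86.5]
```

View pics/w1.png

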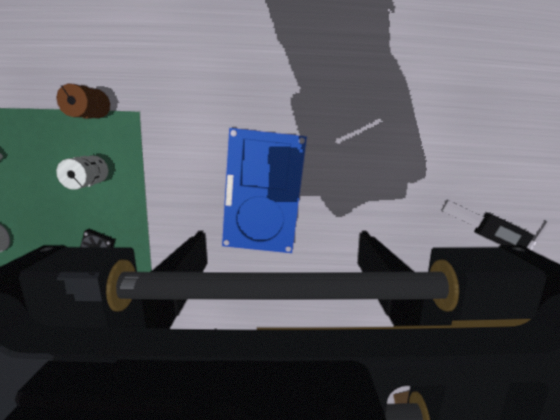

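>>> arm_command:
  delta_pos:
    - [0.447,-0.49,-0.015]
    - [0.447,-0.49,-0.015]
    - [0.447,-0.49,-0.015]
    - [0.447,-0.49,-0.015]
    - [0.447,-0.49,-0.015]
  delta_rot:
    - [0,0,0.1356]
    - [0,0,0.1356]
    - [0,0,0.1356]
    - [0,0,0.1356]
    - [0,0,0.1356]
  claw: [0,0,0,0,0]

```text
t: 1.45
eef_pos: [569.0, 210.1, 202.9]
tcp_rot: [-3.141, 0.001, -2.883]
ft_force: [0.2, -0.1, -0.9]
opening: 0.995
grip_force: 0.0
```

>>> arm_command:
  delta_pos:
    - [0.447,-0.49,-0.015]
    - [0.447,-0.49,-0.015]
    - [0.447,-0.49,-0.015]
    - [0.447,-0.49,-0.015]
    - [0.447,-0.49,-0.015]
  delta_rot:
    - [0,0,0.1356]
    - [0,0,0.1356]
    - [0,0,0.1356]
    - [0,0,0.1356]
    - [0,0,0.1356]
  claw: [0,0,0,0,0]

```text
t: 1.87
eef_pos: [680.7, 87.2, 198.6]
tcp_rot: [-3.141, 0.0, -2.671]
ft_force: [-0.4, -0.3, 0.7]
opening: 1.002
grip_force: 0.0
```

```bash
python3 - <<'E'
from h import *
im,c,H,S,V=look("w2")
roi=np.zeros(H.shape,bool);roi[:230]=1
for t in(150,180,200):
  for b in blobs((V>t)&(S<60)&roi,150):
    for z in(50,30,46,34): print(t,z,b.mean(0).round(),rect(ray(b,c,z)))
E
```

```text
1.9167 [678.8  89.5 198.6] [ 180.   -0. -153.]
150 50 [288. 173.] [655.8  81.7  12.2  55.   27.1]
150 30 [288. 173.] [658.3  83.4  12.9  58.4  27.1]
150 46 [288. 173.] [656.3  82.1  12.3  55.7  27.1]
150 34 [288. 173.] [657.8  83.1  12.8  57.7  27.1]
150 50 [392. 164.] [595.7 178.6  21.2  58.9   2.1]
150 30 [392. 164.] [594.4 186.3  22.5  62.6   2.1]
150 46 [392. 164.] [595.4 180.1  21.5  59.7   2.1]
150 34 [392. 164.] [594.7 184.8  22.3  61.9   2.1]
150 50 [502. 194.] [575.8 294.9 121.3 174.4  40.7]
150 30 [502. 194.] [573.3 310.  128.9 185.4  40.7]
150 46 [502. 194.] [575.3 297.9 122.8 176.6  40.7]
150 34 [502. 194.] [573.8 306.9 127.4 183.2  40.7]
150 50 [199.  13.] [556.4 -67.8  29.6  41.7  26.1]
150 30 [199.  13.] [552.7 -75.5  31.5  44.3  26.1]
150 46 [199.  13.] [555.7 -69.3  30.   42.2  26.1]
150 34 [199.  13.] [553.4 -73.9  31.1  43.8  26.1]
150 50 [ 95. 134.] [ 688.7 -109.9  243.2  322.5   27.3]
150 30 [ 95. 134.] [ 693.3 -120.2  258.4  342.7   27.3]
150 46 [ 95. 134.] [ 689.6 -112.   246.2  326.5   27.3]
150 34 [ 95. 134.] [ 692.4 -118.2  255.4  338.7   27.3]
180 50 [288. 
[... 734 characters left out ...]
30.   41.8  26.1]
180 34 [199.  13.] [553.3 -73.8  31.1  43.3  26.1]
180 50 [ 82. 112.] [ 691.2 -110.4  239.1  318.7   27.3]
180 30 [ 82. 112.] [ 695.9 -120.7  254.1  338.7   27.3]
180 46 [ 82. 112.] [ 692.2 -112.4  242.1  322.7   27.3]
180 34 [ 82. 112.] [ 695.  -118.7  251.1  334.7   27.3]
200 50 [288. 173.] [655.3  81.5   8.8  52.8  27.1]
200 30 [288. 173.] [657.7  83.1   9.4  56.1  27.1]
200 46 [288. 173.] [655.8  81.8   9.   53.4  27.1]
200 34 [288. 173.] [657.2  82.8   9.3  55.4  27.1]
200 50 [199.  13.] [555.7 -67.4  28.7  38.3  26.1]
200 30 [199.  13.] [551.9 -75.   30.5  40.7  26.1]
200 46 [199.  13.] [555.  -68.9  29.1  38.8  26.1]
200 34 [199.  13.] [552.7 -73.5  30.2  40.3  26.1]
```

View pics/w2.png

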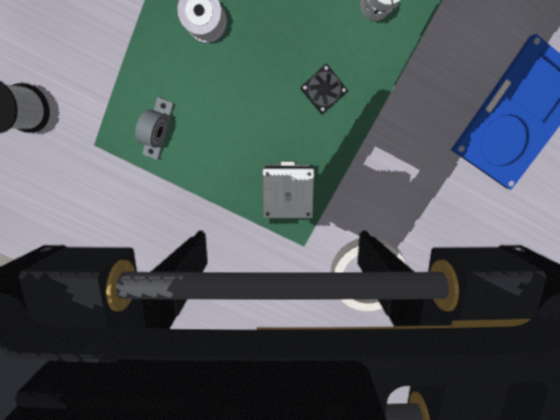

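```bash
python3 - <<'E'
from h import *
im=cv2.imread("pics/w2.png");c=np.load("pics/w2.npy",allow_pickle=True).item()
H,S,V=cv2.cvtColor(im,cv2.COLOR_BGR2HSV).transpose(2,0,1)
m=((S<60)&(V>85)).astype(bool);r=np.zeros_like(m);r[160:225,255:320]=1
m=cv2.morphologyEx((m&r).astype(np.uint8),cv2.MORPH_OPEN,np.ones((5,5)))
for b in blobs(m,300):print(b.min(0),b.max(0),rect(ray(b,c,50)))
print(calibration("wrist")["T"][:3,3]-state()["eef_pos"],state()["eef_pos"])
E
```

```text
[262 168] [314 217] [674.3  91.2  55.9  57.2  27.1]
[-64.11868674 -32.41501479 169.90578846] [678.78259923  89.50332033 198.55031888]
```

>>> arm_command:
  delta_pos:
    - [-0.008,0.005,-0.15]
    - [-0.008,0.005,-0.3]
    - [-0.008,0.005,-0.45]
    - [-0.008,0.005,-0.54]
    - [-0.008,0.005,-0.6]
  delta_rot:
    - [0,0,0]
    - [0,0,0]
    - [0,0,0]
    - [0,0,0]
    - [0,0,0]
  claw: [0,0,0,0,0]

```text
t: 2.33
eef_pos: [673.3, 94.4, 46.6]
tcp_rot: [3.139, -0.004, -2.666]
ft_force: [0.4, 0.5, 0.3]
opening: 1.001
grip_force: 0.0
```

>>> arm_command:
  delta_pos:
    - [0,0,-0.04]
    - [0,0,-0.08]
    - [0,0,-0.12]
    - [0,0,-0.146]
    - [0,0,-0.146]
  delta_rot:
    - [0,0,0]
    - [0,0,0]
    - [0,0,0]
    - [0,0,0]
    - [0,0,0]
  claw: [0,0,0,0,0]

```text
t: 2.75
eef_pos: [675.1, 92.5, 12.2]
tcp_rot: [3.141, -0.001, -2.667]
ft_force: [-0.7, 0.3, -0.1]
opening: 1.003
grip_force: 0.0
```

>>> arm_command:
  delta_pos:
    - [0,0,0]
    - [0,0,0]
    - [0,0,0]
    - [0,0,0]
    - [0,0,0]
  delta_rot:
    - [0,0,0]
    - [0,0,0]
    - [0,0,0]
    - [0,0,0]
    - [0,0,0]
  claw: [0.3,0.4,1,1,1]

```text
t: 3.17
eef_pos: [675.7, 92.1, 13.6]
tcp_rot: [-3.141, 0.001, -2.668]
ft_force: [0.1, 0.9, -0.1]
opening: 0.71
grip_force: 0.0
```

>>> arm_command:
  delta_pos:
    - [0,0,0]
    - [0,0,0]
    - [0,0,0]
    - [0,0,0]
    - [0,0,0]
  delta_rot:
    - [0,0,0]
    - [0,0,0]
    - [0,0,0]
    - [0,0,0]
    - [0,0,0]
  claw: [1,1,1,1,1]

```text
t: 3.58
eef_pos: [675.7, 92.1, 13.4]
tcp_rot: [-3.141, 0.0, -2.667]
ft_force: [0.3, -1.2, 1.9]
opening: 0.587
grip_force: 30.0
```

>>> arm_command:
  delta_pos:
    - [0,0,0.02]
    - [0,0,0.12]
    - [0,0,0.26]
    - [0,0,0.4]
    - [0,0,0.54]
  delta_rot:
    - [0,0,0]
    - [0,0,0]
    - [0,0,0]
    - [0,0,0]
    - [0,0,0]
  claw: [1,1,1,1,1]

```text
t: 4.0
eef_pos: [674.6, 92.3, 148.7]
tcp_rot: [3.14, -0.002, -2.667]
ft_force: [0.9, 0.7, -7.1]
opening: 0.588
grip_force: 30.0
```

>>> arm_command:
  delta_pos:
    - [-0.04,-0.05,0.04]
    - [-0.11,-0.14,0.06]
    - [-0.18,-0.225,0.06]
    - [-0.245,-0.31,0.06]
    - [-0.31,-0.39,0.06]
  delta_rot:
    - [0,0,-0.01]
    - [0,0,-0.03]
    - [0,0,-0.05]
    - [0,0,-0.07]
    - [0,0,-0.0936]
  claw: [1,1,1,1,1]

```text
t: 4.42
eef_pos: [596.4, -6.0, 162.8]
tcp_rot: [3.141, -0.001, -2.816]
ft_force: [0.1, -0.3, -5.6]
opening: 0.59
grip_force: 30.0
```

>>> arm_command:
  delta_pos:
    - [-0.065,-0.08,0]
    - [-0.13,-0.16,0]
    - [-0.195,-0.24,0]
    - [-0.26,-0.32,0]
    - [-0.32,-0.4,0]
  delta_rot:
    - [0,0,-0.03]
    - [0,0,-0.06]
    - [0,0,-0.09]
    - [0,0,-0.12]
    - [0,0,-0.14]
  claw: [1,1,1,1,1]

```text
t: 4.83
eef_pos: [516.4, -105.7, 162.8]
tcp_rot: [3.141, -0.002, -3.037]
ft_force: [0.7, -0.3, -6.5]
opening: 0.584
grip_force: 30.0
```

>>> arm_command:
  delta_pos:
    - [-0.06,-0.08,0]
    - [-0.12,-0.16,0]
    - [-0.18,-0.23,0]
    - [-0.23,-0.28,0]
    - [-0.25,-0.3,0]
  delta_rot:
    - [0,0,-0.03]
    - [0,0,-0.06]
    - [0,0,-0.09]
    - [0,0,-0.12]
    - [0,0,-0.14]
  claw: [1,1,1,1,1]

```text
t: 5.25
eef_pos: [453.7, -181.2, 162.9]
tcp_rot: [3.141, -0.002, 3.025]
ft_force: [-0.1, -0.8, -5.5]
opening: 0.587
grip_force: 30.0
```

```bash
python3 - <<'E'
from h import *
im,c,H,S,V=look("w3")
blue=cv2.morphologyEx(((H>100)&(H<130)&(S>150)).astype(np.uint8),cv2.MORPH_CLOSE,np.ones((9,9)))
for b in blobs(blue,800): print("blue",b.min(0),b.max(0),rect(ray(b,c,10)))
print(state()["opening"],state()["grip_force"])
E
```

```text
5.3 [ 453.8 -181.3  163. ] [ 1.800e+02 -1.000e-01  1.732e+02]
blue [138  92] [233 270] [ 432.2 -284.    95.9  204.    83.7]
0.5896817666994155 29.982452988624573
```

View pics/w3.png

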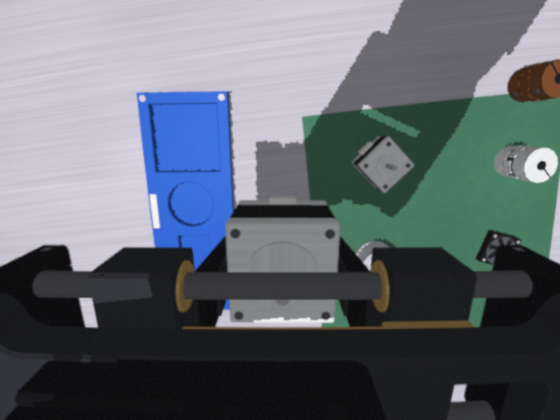

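>>> arm_command:
  delta_pos:
    - [-0.06,-0.08,0]
    - [-0.12,-0.16,0]
    - [-0.19,-0.25,0]
    - [-0.26,-0.34,0]
    - [-0.298,-0.388,0]
  delta_rot:
    - [0,0,0.004]
    - [0,0,0.004]
    - [0,0,0.004]
    - [0,0,0.004]
    - [0,0,0.004]
  claw: [1,1,1,1,1]

```text
t: 5.72
eef_pos: [380.2, -278.3, 163.1]
tcp_rot: [3.141, -0.0, 3.036]
ft_force: [0.4, 0.2, -7.1]
opening: 0.586
grip_force: 30.0
```

>>> arm_command:
  delta_pos:
    - [0,0,-0.05]
    - [0,0,-0.16]
    - [0,0,-0.28]
    - [0,0,-0.4]
    - [0,0,-0.46]
  delta_rot:
    - [0,0,0]
    - [0,0,0]
    - [0,0,0]
    - [0,0,0]
    - [0,0,0]
  claw: [1,1,1,1,1]

```text
t: 6.13
eef_pos: [380.8, -276.1, 45.5]
tcp_rot: [3.139, -0.002, 3.036]
ft_force: [-0.7, 0.3, -6.8]
opening: 0.589
grip_force: 30.0
```

>>> arm_command:
  delta_pos:
    - [0,0,0]
    - [0,0,-0.02]
    - [0,0,-0.04]
    - [0,0,-0.05]
    - [0,0,-0.05]
  delta_rot:
    - [0,0,0]
    - [0,0,0]
    - [0,0,0]
    - [0,0,0]
    - [0,0,0]
  claw: [1,1,1,1,1]

```text
t: 6.55
eef_pos: [381.3, -277.4, 36.0]
tcp_rot: [-3.141, 0.001, 3.036]
ft_force: [-0.2, 0.2, -6.8]
opening: 0.589
grip_force: 30.0
```

>>> arm_command:
  delta_pos:
    - [-0.008,-0.004,-0.016]
    - [-0.008,-0.004,-0.032]
    - [-0.008,-0.004,-0.048]
    - [-0.008,-0.004,-0.062]
    - [-0.008,-0.004,-0.07]
  delta_rot:
    - [0,0,0]
    - [0,0,0]
    - [0,0,0]
    - [0,0,0]
    - [0,0,0]
  claw: [1,1,1,1,1]

```text
t: 6.97
eef_pos: [378.9, -278.3, 17.7]
tcp_rot: [3.141, -0.0, 3.035]
ft_force: [0.1, -0.4, -6.5]
opening: 0.583
grip_force: 30.0
```

>>> arm_command:
  delta_pos:
    - [0,0,0]
    - [0,0,-0.002]
    - [0,0,-0.004]
    - [0,0,-0.006]
    - [0,0,-0.006]
  delta_rot:
    - [0,0,0]
    - [0,0,0]
    - [0,0,0]
    - [0,0,0]
    - [0,0,0]
  claw: [1,1,1,1,1]

```text
t: 7.38
eef_pos: [379.1, -278.3, 17.3]
tcp_rot: [-3.141, 0.0, 3.035]
ft_force: [-1.2, 0.7, 4.9]
opening: 0.587
grip_force: 30.0
```

>>> arm_command:
  delta_pos:
    - [0,0,0]
    - [0,0,0]
    - [0,0,0]
    - [0,0,0]
    - [0,0,0]
  delta_rot:
    - [0,0,0]
    - [0,0,0]
    - [0,0,0]
    - [0,0,0]
    - [0,0,0]
  claw: [0.2,0.2,0.2,0.2,0.2]

```text
t: 7.8
eef_pos: [379.1, -278.4, 16.7]
tcp_rot: [-3.142, 0.0, 3.035]
ft_force: [0.1, -0.1, -0.0]
opening: 0.795
grip_force: 0.0
```

>>> arm_command:
  delta_pos:
    - [0,0,0.04]
    - [0,0,0.12]
    - [0,0,0.28]
    - [0,0,0.44]
    - [0,0,0.6]
  delta_rot:
    - [0,0,0]
    - [0,0,0]
    - [0,0,0]
    - [0,0,0]
    - [0,0,0]
  claw: [0.2,0.2,0.2,0.2,0.2]

```text
t: 8.22
eef_pos: [378.6, -277.8, 169.0]
tcp_rot: [3.141, -0.0, 3.035]
ft_force: [-0.3, -0.7, -0.4]
opening: 0.802
grip_force: 0.0
```

>>> arm_command:
  delta_pos:
    - [0.02,0.15,0.1]
    - [0.05,0.3,0.12]
    - [0.08,0.45,0.12]
    - [0.11,0.6,0.12]
    - [0.134,0.73,0.12]
  delta_rot:
    - [0,0,0]
    - [0,0,0]
    - [0,0,0]
    - [0,0,0]
    - [0,0,0]
  claw: [0.2,0.2,0.2,0.2,0.2]

```text
t: 8.63
eef_pos: [412.3, -93.7, 197.7]
tcp_rot: [-3.141, 0.001, 3.035]
ft_force: [0.8, 0.1, -0.5]
opening: 0.802
grip_force: 0.0
```

>>> arm_command:
  delta_pos:
    - [0.02,0.15,0]
    - [0.05,0.3,0]
    - [0.08,0.45,0]
    - [0.11,0.6,0]
    - [0.134,0.72,0]
  delta_rot:
    - [0,0,0]
    - [0,0,0]
    - [0,0,0]
    - [0,0,0]
    - [0,0,0]
  claw: [0.2,0.2,0.2,0.2,0.2]

```text
t: 9.05
eef_pos: [445.8, 86.7, 197.5]
tcp_rot: [3.141, 0.001, 3.036]
ft_force: [1.0, -1.2, -0.3]
opening: 0.8
grip_force: 0.0
```

```bash
python3 - <<'E'
from h import *
im,c,H,S,V=look("w4")
top=read_camera("top")[:,:,::-1]
side=read_camera("side")[:,:,::-1]
cv2.imwrite("pics/c4.png",np.hstack([cv2.resize(top[180:340,390:470],None,fx=3,fy=3),im[:,60:500][:480]]) if 0 else np.vstack([im[:260],cv2.resize(np.hstack([top[180:340,390:470],side[250:410,140:330]]),(560,332))]))
roi=np.zeros(H.shape,bool);roi[:235]=1
for b in blobs((V>90)&(S<40)&roi,150):
   if len(b)<200: print(b.min(0),b.max(0),rect(ray(b,c,46)))
E
```

```text
9.1 [446.7  89.7 197.5] [1.799e+02 1.000e-01 1.740e+02]
[265 174] [296 210] [441.6  84.6  37.1  38.8  39. ]
[125 169] [173 216] [426.9 -63.1  42.3  42.7  39.1]
[  5 147] [ 19 189] [ 381.2 -216.6    9.    48.3   82.5]
```

View pics/c4.png

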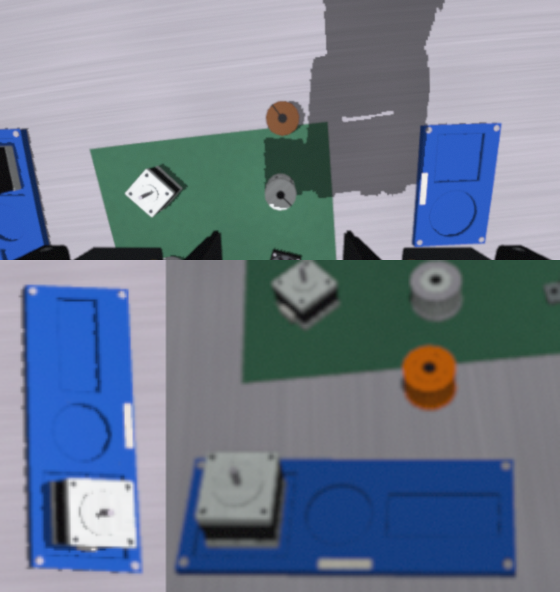

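```bash
python3 - <<'E'
from h import *
c=np.load("pics/w4.npy",allow_pickle=True).item()
print(ray([281,195],c,46),ray([281,192],c,46),ray([[125,193],[178,193],[152,168],[152,216]],c,34),state()["eef_pos"])
E
```

```text
[[444.80538684  85.39028695]] [[441.3690343   85.75504736]] [[425.59211015 -98.11895112]
 [432.33894276 -34.99065569]
 [400.1122855  -59.44460899]
 [456.81987637 -71.98216825]] [445.8312661  85.8844756 197.1822533]
```

>>> arm_command:
  delta_pos:
    - [-0.005,0,-0.15]
    - [-0.005,0,-0.3]
    - [-0.005,0,-0.45]
    - [-0.005,0,-0.54]
    - [-0.005,0,-0.58]
  delta_rot:
    - [0,0,0]
    - [0,0,0]
    - [0,0,0]
    - [0,0,0]
    - [0,0,0]
  claw: [0.2,0.2,0.2,0.2,0.2]

```text
t: 9.62
eef_pos: [443.4, 83.0, 49.4]
tcp_rot: [-3.141, -0.004, 3.034]
ft_force: [-0.2, -0.3, -0.3]
opening: 0.799
grip_force: 0.0
```

>>> arm_command:
  delta_pos:
    - [0,0,-0.04]
    - [0,0,-0.08]
    - [0,0,-0.12]
    - [0,0,-0.15]
    - [0,0,-0.157]
  delta_rot:
    - [0,0,0]
    - [0,0,0]
    - [0,0,0]
    - [0,0,0]
    - [0,0,0]
  claw: [0.2,0.2,0.2,0.2,0.2]

```text
t: 10.03
eef_pos: [444.5, 83.4, 11.8]
tcp_rot: [-3.141, -0.001, 3.034]
ft_force: [0.4, 0.4, -0.3]
opening: 0.801
grip_force: 0.0
```

>>> arm_command:
  delta_pos:
    - [0,0,0]
    - [0,0,0]
    - [0,0,0]
    - [0,0,0]
    - [0,0,0]
  delta_rot:
    - [0,0,0]
    - [0,0,0]
    - [0,0,0]
    - [0,0,0]
    - [0,0,0]
  claw: [0.4,0.5,0.6,1,1]

```text
t: 10.45
eef_pos: [444.9, 84.2, 12.8]
tcp_rot: [3.141, 0.001, 3.035]
ft_force: [-0.7, -0.5, 0.9]
opening: 0.507
grip_force: 0.0
```

>>> arm_command:
  delta_pos:
    - [0,0,0]
    - [0,0,0]
    - [0,0,0]
    - [0,0,0]
    - [0,0,0]
  delta_rot:
    - [0,0,0]
    - [0,0,0]
    - [0,0,0]
    - [0,0,0]
    - [0,0,0]
  claw: [1,1,1,1,1]

```text
t: 10.87
eef_pos: [444.9, 84.2, 12.6]
tcp_rot: [3.141, 0.0, 3.035]
ft_force: [-0.3, 0.8, 4.8]
opening: 0.372
grip_force: 30.0
```

>>> arm_command:
  delta_pos:
    - [0,0,0.02]
    - [0,0,0.12]
    - [0,0,0.28]
    - [0,0,0.44]
    - [0,0,0.58]
  delta_rot:
    - [0,0,0]
    - [0,0,0]
    - [0,0,0]
    - [0,0,0]
    - [0,0,0]
  claw: [1,1,1,1,1]

```text
t: 11.28
eef_pos: [444.3, 84.2, 159.7]
tcp_rot: [3.142, -0.0, 3.035]
ft_force: [0.7, 0.4, -1.3]
opening: 0.373
grip_force: 30.0
```

>>> arm_command:
  delta_pos:
    - [0,-0.06,0.04]
    - [0.002,-0.16,0.06]
    - [0.006,-0.27,0.06]
    - [0.008,-0.38,0.06]
    - [0.01,-0.49,0.06]
  delta_rot:
    - [0,0,0]
    - [0,0,0]
    - [0,0,0]
    - [0,0,0]
    - [0,0,0]
  claw: [1,1,1,1,1]

```text
t: 11.7
eef_pos: [446.9, -39.4, 172.8]
tcp_rot: [3.142, 0.0, 3.036]
ft_force: [-0.5, -0.4, -1.6]
opening: 0.375
grip_force: 30.0
```

>>> arm_command:
  delta_pos:
    - [0,-0.12,0]
    - [0.002,-0.24,0]
    - [0.006,-0.36,0]
    - [0.008,-0.47,0]
    - [0.01,-0.58,0]
  delta_rot:
    - [0,0,0]
    - [0,0,0]
    - [0,0,0]
    - [0,0,0]
    - [0,0,0]
  claw: [1,1,1,1,1]

```text
t: 12.12
eef_pos: [449.3, -184.7, 172.5]
tcp_rot: [3.141, -0.0, 3.035]
ft_force: [0.3, 0.1, 0.2]
opening: 0.373
grip_force: 30.0
```

>>> arm_command:
  delta_pos:
    - [0.002,-0.11,0]
    - [0.005,-0.21,0]
    - [0.008,-0.3,0]
    - [0.011,-0.37,0]
    - [0.011,-0.413,0]
  delta_rot:
    - [0,0,0]
    - [0,0,0]
    - [0,0,0]
    - [0,0,0]
    - [0,0,0]
  claw: [1,1,1,1,1]

```text
t: 12.53
eef_pos: [452.3, -288.2, 172.3]
tcp_rot: [3.141, -0.0, 3.034]
ft_force: [0.1, -0.3, -0.6]
opening: 0.374
grip_force: 30.0
```

>>> arm_command:
  delta_pos:
    - [0,0,-0.04]
    - [0,0,-0.14]
    - [0,0,-0.28]
    - [0,0,-0.42]
    - [0,0,-0.5]
  delta_rot:
    - [0,0,0]
    - [0,0,0]
    - [0,0,0]
    - [0,0,0]
    - [0,0,0]
  claw: [1,1,1,1,1]

```text
t: 12.95
eef_pos: [451.2, -284.4, 44.1]
tcp_rot: [3.139, -0.003, 3.036]
ft_force: [0.7, -0.1, -1.4]
opening: 0.371
grip_force: 30.0
```

>>> arm_command:
  delta_pos:
    - [0,0,-0.01]
    - [0,0,-0.03]
    - [0,0,-0.05]
    - [0,0,-0.06]
    - [0,0,-0.06]
  delta_rot:
    - [0,0,0]
    - [0,0,0]
    - [0,0,0]
    - [0,0,0]
    - [0,0,0]
  claw: [1,1,1,1,1]

```text
t: 13.37
eef_pos: [452.8, -286.5, 32.9]
tcp_rot: [-3.141, 0.001, 3.035]
ft_force: [-0.0, -0.6, -1.9]
opening: 0.373
grip_force: 30.0
```

>>> arm_command:
  delta_pos:
    - [0,0,-0.016]
    - [0,0,-0.032]
    - [0,0,-0.048]
    - [0,0,-0.058]
    - [0,0,-0.063]
  delta_rot:
    - [0,0,0]
    - [0,0,0]
    - [0,0,0]
    - [0,0,0]
    - [0,0,0]
  claw: [1,1,1,1,1]

```text
t: 13.78
eef_pos: [452.4, -286.5, 16.5]
tcp_rot: [3.141, -0.0, 3.035]
ft_force: [-4.1, 4.4, 24.6]
opening: 0.375
grip_force: 30.0
```

>>> arm_command:
  delta_pos:
    - [0,0,0]
    - [0,0,-0.002]
    - [0,0,-0.004]
    - [0,0,-0.004]
    - [0,0,-0.004]
  delta_rot:
    - [0,0,0]
    - [0,0,0]
    - [0,0,0]
    - [0,0,0]
    - [0,0,0]
  claw: [1,1,1,1,1]

```text
t: 14.2
eef_pos: [452.5, -286.5, 16.5]
tcp_rot: [-3.141, 0.0, 3.035]
ft_force: [-3.1, 2.6, 13.8]
opening: 0.376
grip_force: 30.0
```

>>> arm_command:
  delta_pos:
    - [0,0,0.001]
    - [0,0,0.001]
    - [0,0,0.001]
    - [0,0,0.001]
    - [0,0,0.001]
  delta_rot:
    - [0,0,0]
    - [0,0,0]
    - [0,0,0]
    - [0,0,0]
    - [0,0,0]
  claw: [0.4,0.4,0.4,0.4,0.4]

```text
t: 14.62
eef_pos: [452.5, -286.5, 15.8]
tcp_rot: [3.141, -0.0, 3.035]
ft_force: [-0.9, 0.1, 0.4]
opening: 0.59
grip_force: 0.0
```

>>> arm_command:
  delta_pos:
    - [0,0,0.04]
    - [0,0,0.14]
    - [0,0,0.3]
    - [0,0,0.46]
    - [0,0,0.62]
  delta_rot:
    - [0,0,0]
    - [0,0,0]
    - [0,0,0]
    - [0,0,0]
    - [0,0,0]
  claw: [0.4,0.4,0.4,0.4,0.4]

```text
t: 15.03
eef_pos: [452.1, -286.2, 173.3]
tcp_rot: [3.141, -0.0, 3.035]
ft_force: [-0.2, -0.4, 0.0]
opening: 0.601
grip_force: 0.0
```

>>> arm_command:
  delta_pos:
    - [0.1,0.08,0.06]
    - [0.2,0.17,0.1]
    - [0.3,0.26,0.1]
    - [0.4,0.35,0.1]
    - [0.48,0.42,0.1]
  delta_rot:
    - [0,0,0.02]
    - [0,0,0.04]
    - [0,0,0.06]
    - [0,0,0.07]
    - [0,0,0.075]
  claw: [0.4,0.4,0.4,0.4,0.4]

```text
t: 15.45
eef_pos: [573.8, -179.8, 197.1]
tcp_rot: [-3.141, 0.001, -3.129]
ft_force: [0.3, 0.6, 0.1]
opening: 0.601
grip_force: 0.0
```

>>> arm_command:
  delta_pos:
    - [0.1,0.08,0]
    - [0.2,0.17,0]
    - [0.3,0.26,0]
    - [0.4,0.35,0]
    - [0.45,0.397,0]
  delta_rot:
    - [0,0,0.02]
    - [0,0,0.04]
    - [0,0,0.06]
    - [0,0,0.07]
    - [0,0,0.075]
  claw: [0.2,0.2,0.2,0.2,0.2]

```text
t: 15.87
eef_pos: [686.9, -79.6, 196.4]
tcp_rot: [3.141, 0.001, -3.01]
ft_force: [0.1, 0.0, 0.7]
opening: 0.794
grip_force: 0.0
```

```bash
python3 - <<'E'
from h import *
im,c,H,S,V=look("w5")
top=read_camera("top")[:,:,::-1]
cv2.imwrite("pics/c5.png",np.hstack([im[100:240,190:390],cv2.resize(top[180:340,390:470],(70,140))]).repeat(2,0).repeat(2,1))
E
```

```text
15.9167 [687.7 -78.4 196.2] [ 1.800e+02  1.000e-01 -1.724e+02]
```

View pics/c5.png

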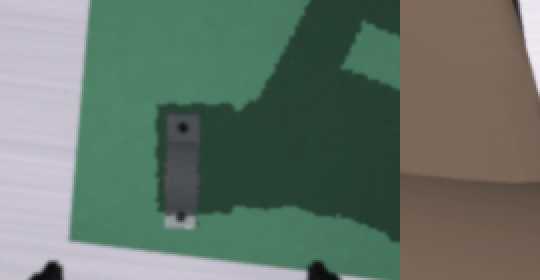

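```bash
python3 - <<'E'
from h import *
c=np.load("pics/w5.npy",allow_pickle=True).item()
f=ray([[281.7,163.7],[280.3,207.7],[281.5,156.5],[280.3,214]],c,7);print(f,f[:2].mean(0),f[2:].mean(0),[np.degrees(np.arctan2(*(f[i+1]-f[i])[::-1])) for i in(0,2)],state()["eef_pos"])
E
```

```text
[[655.3104692  -84.36232238]
 [710.98928921 -78.75047693]
 [646.65447911 -85.76126891]
 [719.28686931 -77.65608565]] [683.14987921 -81.55639965] [682.97067421 -81.70867728] [np.float64(5.755381888324658), np.float64(6.367399072098453)] [686.20162089 -80.00432781 195.99976227]
```

>>> arm_command:
  delta_pos:
    - [-0.004,0,-0.15]
    - [-0.004,0,-0.3]
    - [-0.004,0,-0.45]
    - [-0.004,0,-0.54]
    - [-0.004,0,-0.58]
  delta_rot:
    - [0,0,-0.006]
    - [0,0,-0.006]
    - [0,0,-0.006]
    - [0,0,-0.006]
    - [0,0,-0.006]
  claw: [0.3,0.3,0.3,0.3,0.3]

```text
t: 16.38
eef_pos: [681.8, -82.8, 47.9]
tcp_rot: [3.14, -0.005, -3.023]
ft_force: [1.1, -0.5, -0.8]
opening: 0.698
grip_force: 0.0
```

>>> arm_command:
  delta_pos:
    - [0,0,-0.04]
    - [0,0,-0.08]
    - [0,0,-0.12]
    - [0,0,-0.15]
    - [0,0,-0.154]
  delta_rot:
    - [0,0,0]
    - [0,0,0]
    - [0,0,0]
    - [0,0,0]
    - [0,0,0]
  claw: [0.4,0.4,0.4,0.4,0.4]

```text
t: 16.8
eef_pos: [683.7, -82.3, 11.6]
tcp_rot: [3.141, -0.001, -3.022]
ft_force: [1.2, 0.9, -0.2]
opening: 0.6
grip_force: 0.0
```

>>> arm_command:
  delta_pos:
    - [0,0,0]
    - [0,0,0]
    - [0,0,0]
    - [0,0,0]
    - [0,0,0]
  delta_rot:
    - [0,0,0]
    - [0,0,0]
    - [0,0,0]
    - [0,0,0]
    - [0,0,0]
  claw: [0.6,0.7,0.75,1,1]

```text
t: 17.22
eef_pos: [684.2, -82.3, 12.8]
tcp_rot: [-3.141, 0.001, -3.022]
ft_force: [-0.2, 0.8, -0.2]
opening: 0.304
grip_force: 0.0
```

>>> arm_command:
  delta_pos:
    - [0,0,0]
    - [0,0,0]
    - [0,0,0]
    - [0,0,0]
    - [0,0,0]
  delta_rot:
    - [0,0,0]
    - [0,0,0]
    - [0,0,0]
    - [0,0,0]
    - [0,0,0]
  claw: [1,1,1,1,1]

```text
t: 17.63
eef_pos: [684.1, -82.3, 12.6]
tcp_rot: [3.142, 0.0, -3.022]
ft_force: [-0.7, 0.9, 3.2]
opening: 0.189
grip_force: 30.0
```

>>> arm_command:
  delta_pos:
    - [0,0,0.02]
    - [0,0,0.12]
    - [0,0,0.28]
    - [0,0,0.44]
    - [0,0,0.58]
  delta_rot:
    - [0,0,0]
    - [0,0,0]
    - [0,0,0]
    - [0,0,0]
    - [0,0,0]
  claw: [1,1,1,1,1]

```text
t: 18.05
eef_pos: [683.9, -82.3, 159.7]
tcp_rot: [-3.142, 0.0, -3.022]
ft_force: [0.4, -0.2, -2.3]
opening: 0.186
grip_force: 30.0
```

>>> arm_command:
  delta_pos:
    - [-0.03,-0.04,0.04]
    - [-0.1,-0.14,0.06]
    - [-0.17,-0.24,0.06]
    - [-0.24,-0.34,0.06]
    - [-0.31,-0.44,0.06]
  delta_rot:
    - [0,0,-0.01]
    - [0,0,-0.03]
    - [0,0,-0.05]
    - [0,0,-0.065]
    - [0,0,-0.08]
  claw: [1,1,1,1,1]

```text
t: 18.47
eef_pos: [605.0, -193.3, 171.9]
tcp_rot: [3.141, -0.001, 3.135]
ft_force: [0.7, -0.6, -1.1]
opening: 0.188
grip_force: 30.0
```

>>> arm_command:
  delta_pos:
    - [-0.07,-0.1,0]
    - [-0.14,-0.2,0]
    - [-0.21,-0.3,0]
    - [-0.27,-0.38,0]
    - [-0.29,-0.414,0]
  delta_rot:
    - [0,0,-0.02]
    - [0,0,-0.04]
    - [0,0,-0.055]
    - [0,0,-0.067]
    - [0,0,-0.067]
  claw: [1,1,1,1,1]

```text
t: 18.88
eef_pos: [531.6, -298.1, 171.9]
tcp_rot: [3.141, -0.001, 3.027]
ft_force: [0.2, -0.5, -2.3]
opening: 0.189
grip_force: 30.0
```

>>> arm_command:
  delta_pos:
    - [0,0,-0.04]
    - [0,0,-0.14]
    - [0,0,-0.28]
    - [0,0,-0.42]
    - [0,0,-0.5]
  delta_rot:
    - [0,0,0]
    - [0,0,0]
    - [0,0,0]
    - [0,0,0]
    - [0,0,0]
  claw: [1,1,1,1,1]

```text
t: 19.3
eef_pos: [533.2, -293.7, 43.2]
tcp_rot: [3.139, -0.004, 3.032]
ft_force: [-1.3, 0.2, -2.3]
opening: 0.189
grip_force: 30.0
```

>>> arm_command:
  delta_pos:
    - [0,0,-0.01]
    - [0,0,-0.03]
    - [0,0,-0.05]
    - [0,0,-0.06]
    - [0,0,-0.06]
  delta_rot:
    - [0,0,0]
    - [0,0,0]
    - [0,0,0]
    - [0,0,0]
    - [0,0,0]
  claw: [1,1,1,1,1]

```text
t: 19.72
eef_pos: [534.4, -295.8, 32.9]
tcp_rot: [-3.141, 0.001, 3.031]
ft_force: [-0.2, 0.5, -2.1]
opening: 0.191
grip_force: 30.0
```

>>> arm_command:
  delta_pos:
    - [0,0,-0.016]
    - [0,0,-0.032]
    - [0,0,-0.046]
    - [0,0,-0.056]
    - [0,0,-0.06]
  delta_rot:
    - [0,0,0]
    - [0,0,0]
    - [0,0,0]
    - [0,0,0]
    - [0,0,0]
  claw: [1,1,1,1,1]

```text
t: 20.13
eef_pos: [533.9, -295.7, 17.0]
tcp_rot: [3.141, -0.0, 3.03]
ft_force: [0.4, 0.1, -2.1]
opening: 0.186
grip_force: 30.0
```

>>> arm_command:
  delta_pos:
    - [0,0,-0.001]
    - [0,0,-0.002]
    - [0,0,-0.004]
    - [0,0,-0.005]
    - [0,0,-0.005]
  delta_rot:
    - [0,0,0]
    - [0,0,0]
    - [0,0,0]
    - [0,0,0]
    - [0,0,0]
  claw: [1,1,1,1,1]

```text
t: 20.55
eef_pos: [534.1, -295.8, 16.6]
tcp_rot: [-3.141, 0.0, 3.031]
ft_force: [-0.6, 1.6, 4.3]
opening: 0.188
grip_force: 30.0
```

>>> arm_command:
  delta_pos:
    - [0,0,0]
    - [0,0,0]
    - [0,0,0]
    - [0,0,0]
    - [0,0,0]
  delta_rot:
    - [0,0,0]
    - [0,0,0]
    - [0,0,0]
    - [0,0,0]
    - [0,0,0]
  claw: [0.6,0.6,0.6,0.6,0.6]

```text
t: 20.97
eef_pos: [534.0, -295.8, 16.1]
tcp_rot: [3.141, -0.0, 3.03]
ft_force: [-0.8, -0.3, -0.1]
opening: 0.395
grip_force: 0.0
```

>>> arm_command:
  delta_pos:
    - [0,0,0.04]
    - [0,0,0.14]
    - [0,0,0.3]
    - [0,0,0.46]
    - [0,0,0.62]
  delta_rot:
    - [0,0,0]
    - [0,0,0]
    - [0,0,0]
    - [0,0,0]
    - [0,0,0]
  claw: [0.6,0.6,0.6,0.6,0.6]

```text
t: 21.38
eef_pos: [533.7, -295.6, 173.6]
tcp_rot: [3.141, -0.0, 3.03]
ft_force: [-0.1, -0.5, -0.4]
opening: 0.399
grip_force: 0.0
```

>>> arm_command:
  delta_pos:
    - [-0.04,0.1,0.06]
    - [-0.08,0.2,0.1]
    - [-0.13,0.3,0.1]
    - [-0.18,0.4,0.1]
    - [-0.22,0.48,0.1]
  delta_rot:
    - [0,0,0.06]
    - [0,0,0.12]
    - [0,0,0.18]
    - [0,0,0.24]
    - [0,0,0.28]
  claw: [0.4,0.3,0.2,0.2,0.2]

```text
t: 21.8
eef_pos: [477.9, -174.2, 197.2]
tcp_rot: [-3.141, 0.001, -2.808]
ft_force: [1.1, -0.1, 0.7]
opening: 0.693
grip_force: 0.0
```

>>> arm_command:
  delta_pos:
    - [-0.04,0.1,0]
    - [-0.08,0.2,0]
    - [-0.13,0.3,0]
    - [-0.17,0.38,0]
    - [-0.196,0.42,0]
  delta_rot:
    - [0,0,0.06]
    - [0,0,0.12]
    - [0,0,0.18]
    - [0,0,0.22]
    - [0,0,0.24]
  claw: [0.2,0.2,0.2,0.2,0.2]

```text
t: 22.22
eef_pos: [428.8, -69.0, 196.9]
tcp_rot: [-3.142, 0.0, -2.432]
ft_force: [0.8, -0.8, -0.0]
opening: 0.801
grip_force: 0.0
```

```bash
python3 - <<'E'
from h import *
im,c,H,S,V=look("w6")
roi=np.zeros(H.shape,bool);roi[130:240,230:340]=1
for t in(70,85,110):
  for b in blobs((V>t)&(S<60)&roi,150): print(t,b.min(0),b.max(0),rect(ray(b,c,34)))
top=read_camera("top")[:,:,::-1]
cv2.imwrite("pics/c6.png",np.hstack([im[100:240,190:390],cv2.resize(top[180:340,390:470],(140,140))]).repeat(2,0).repeat(2,1))
E
```

```text
22.2667 [428.2 -68.5 196.8] [ 180.     0.  -139.3]
70 [263 168] [301 211] [425.3 -72.2  50.9  43.7  39.8]
70 [287 130] [339 176] [351.8 -72.3  78.9  38.1  89.9]
70 [230 130] [245 150] [ 414.7 -146.6   22.5   16.6   38.3]
85 [263 168] [300 210] [425.2 -72.7  50.   43.   39.8]
85 [287 130] [339 175] [351.8 -72.7  78.1  38.1  89.9]
85 [230 130] [245 150] [ 414.7 -146.6   22.5   16.6   38.3]
110 [263 168] [300 209] [424.8 -73.2  48.8  42.8  39.8]
110 [287 130] [339 173] [369.  -73.6  47.9  59.8  40.9]
110 [230 130] [245 150] [ 414.7 -146.6   22.5   16.6   38.3]
```

View pics/c6.png

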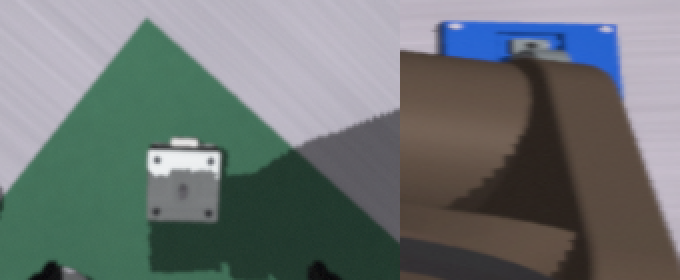

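```bash
python3 - <<'E'
from h import *
c=np.load("pics/w6.npy",allow_pickle=True).item()
f=ray(np.array([[157,159],[213,160],[153,212],[208,213]])/2+[190,100],c,34);print(f.mean(0),state()["eef_pos"])
E
```

```text
[428.6506544 -69.96876  ] [429.4323598  -69.82261504 196.86295756]
```

>>> arm_command:
  delta_pos:
    - [-0.003,0,-0.15]
    - [-0.003,0,-0.3]
    - [-0.003,0,-0.45]
    - [-0.003,0,-0.54]
    - [-0.003,0,-0.58]
  delta_rot:
    - [0,0,-0.004]
    - [0,0,-0.004]
    - [0,0,-0.004]
    - [0,0,-0.004]
    - [0,0,-0.004]
  claw: [0.2,0.2,0.2,0.2,0.2]

```text
t: 22.73
eef_pos: [429.0, -71.6, 48.4]
tcp_rot: [3.139, -0.002, -2.445]
ft_force: [-0.7, 0.5, -0.5]
opening: 0.801
grip_force: 0.0
```

>>> arm_command:
  delta_pos:
    - [0,0,-0.04]
    - [0,0,-0.08]
    - [0,0,-0.12]
    - [0,0,-0.155]
    - [0,0,-0.17]
  delta_rot:
    - [0,0,0]
    - [0,0,0]
    - [0,0,0]
    - [0,0,0]
    - [0,0,0]
  claw: [0.2,0.2,0.2,0.2,0.2]

```text
t: 23.15
eef_pos: [429.7, -71.6, 7.6]
tcp_rot: [3.141, -0.0, -2.444]
ft_force: [-0.1, 0.3, -0.2]
opening: 0.798
grip_force: 0.0
```

>>> arm_command:
  delta_pos:
    - [0,0,0]
    - [0,0,0]
    - [0,0,0]
    - [0,0,0]
    - [0,0,0]
  delta_rot:
    - [0,0,0]
    - [0,0,0]
    - [0,0,0]
    - [0,0,0]
    - [0,0,0]
  claw: [0.4,0.45,0.5,1,1]

```text
t: 23.57
eef_pos: [429.5, -70.9, 9.1]
tcp_rot: [-3.141, 0.0, -2.442]
ft_force: [-0.2, 0.1, 0.3]
opening: 0.507
grip_force: 0.0
```

>>> arm_command:
  delta_pos:
    - [0,0,0]
    - [0,0,0]
    - [0,0,0]
    - [0,0,0]
    - [0,0,0]
  delta_rot:
    - [0,0,0]
    - [0,0,0]
    - [0,0,0]
    - [0,0,0]
    - [0,0,0]
  claw: [1,1,1,1,1]

```text
t: 23.98
eef_pos: [429.4, -70.8, 9.0]
tcp_rot: [-3.141, 0.0, -2.442]
ft_force: [-1.4, 0.8, 5.3]
opening: 0.441
grip_force: 29.9
```

>>> arm_command:
  delta_pos:
    - [0,0,0.02]
    - [0,0,0.12]
    - [0,0,0.28]
    - [0,0,0.44]
    - [0,0,0.58]
  delta_rot:
    - [0,0,0]
    - [0,0,0]
    - [0,0,0]
    - [0,0,0]
    - [0,0,0]
  claw: [1,1,1,1,1]

```text
t: 24.4
eef_pos: [428.8, -70.6, 156.0]
tcp_rot: [3.141, 0.0, -2.442]
ft_force: [0.7, -0.0, -2.1]
opening: 0.441
grip_force: 29.9
```

>>> arm_command:
  delta_pos:
    - [0,0.06,0.04]
    - [0,0.16,0.06]
    - [0,0.27,0.06]
    - [0,0.38,0.06]
    - [0,0.49,0.06]
  delta_rot:
    - [0,0,-0.02]
    - [0,0,-0.05]
    - [0,0,-0.08]
    - [0,0,-0.12]
    - [0,0,-0.16]
  claw: [1,1,1,1,1]

```text
t: 24.82
eef_pos: [428.8, 52.9, 169.1]
tcp_rot: [-3.142, 0.0, -2.697]
ft_force: [-0.2, -0.0, -2.1]
opening: 0.437
grip_force: 29.9
```

>>> arm_command:
  delta_pos:
    - [0,0.12,0]
    - [0,0.24,0]
    - [0,0.36,0]
    - [0,0.48,0]
    - [0,0.6,0]
  delta_rot:
    - [0,0,-0.04]
    - [0,0,-0.08]
    - [0,0,-0.12]
    - [0,0,-0.16]
    - [0,0,-0.2]
  claw: [1,1,1,1,1]

```text
t: 25.23
eef_pos: [428.7, 203.1, 168.9]
tcp_rot: [-3.142, -0.0, -3.011]
ft_force: [0.1, 0.1, -1.7]
opening: 0.438
grip_force: 29.9
```

>>> arm_command:
  delta_pos:
    - [0,0.11,0]
    - [0,0.21,0]
    - [0,0.3,0]
    - [0,0.38,0]
    - [0,0.427,0]
  delta_rot:
    - [0,0,-0.04]
    - [0,0,-0.08]
    - [0,0,-0.11]
    - [0,0,-0.127]
    - [0,0,-0.127]
  claw: [1,1,1,1,1]

```text
t: 25.65
eef_pos: [428.8, 310.1, 168.7]
tcp_rot: [3.141, -0.0, 3.076]
ft_force: [0.5, 0.0, -2.3]
opening: 0.44
grip_force: 29.9
```

>>> arm_command:
  delta_pos:
    - [0,0,-0.04]
    - [0,0,-0.14]
    - [0,0,-0.28]
    - [0,0,-0.42]
    - [0,0,-0.5]
  delta_rot:
    - [0,0,0]
    - [0,0,0]
    - [0,0,0]
    - [0,0,0]
    - [0,0,0]
  claw: [1,1,1,1,1]

```text
t: 26.07
eef_pos: [427.9, 306.6, 40.4]
tcp_rot: [-3.14, -0.003, 3.077]
ft_force: [-0.3, -0.2, -2.1]
opening: 0.436
grip_force: 29.9
```

>>> arm_command:
  delta_pos:
    - [0,0,-0.01]
    - [0,0,-0.03]
    - [0,0,-0.05]
    - [0,0,-0.06]
    - [0,0,-0.06]
  delta_rot:
    - [0,0,0]
    - [0,0,0]
    - [0,0,0]
    - [0,0,0]
    - [0,0,0]
  claw: [1,1,1,1,1]

```text
t: 26.48
eef_pos: [429.6, 308.4, 29.2]
tcp_rot: [3.141, 0.001, 3.076]
ft_force: [-1.4, 1.3, -2.7]
opening: 0.437
grip_force: 29.9
```

>>> arm_command:
  delta_pos:
    - [0,0,-0.016]
    - [0,0,-0.032]
    - [0,0,-0.046]
    - [0,0,-0.056]
    - [0,0,-0.06]
  delta_rot:
    - [0,0,0]
    - [0,0,0]
    - [0,0,0]
    - [0,0,0]
    - [0,0,0]
  claw: [1,1,1,1,1]

```text
t: 26.9
eef_pos: [429.1, 308.4, 13.2]
tcp_rot: [-3.141, -0.0, 3.076]
ft_force: [0.3, -0.8, -1.9]
opening: 0.44
grip_force: 29.9
```

>>> arm_command:
  delta_pos:
    - [0,0,-0.001]
    - [0,0,-0.002]
    - [0,0,-0.004]
    - [0,0,-0.005]
    - [0,0,-0.005]
  delta_rot:
    - [0,0,0]
    - [0,0,0]
    - [0,0,0]
    - [0,0,0]
    - [0,0,0]
  claw: [1,1,1,1,1]

```text
t: 27.32
eef_pos: [429.3, 308.5, 13.0]
tcp_rot: [3.141, 0.0, 3.076]
ft_force: [-2.1, -1.5, 6.1]
opening: 0.436
grip_force: 29.9
```

>>> arm_command:
  delta_pos:
    - [0,0,0]
    - [0,0,0]
    - [0,0,0]
    - [0,0,0]
    - [0,0,0]
  delta_rot:
    - [0,0,0]
    - [0,0,0]
    - [0,0,0]
    - [0,0,0]
    - [0,0,0]
  claw: [0.35,0.35,0.35,0.35,0.35]

```text
t: 27.73
eef_pos: [429.3, 308.5, 12.4]
tcp_rot: [3.141, 0.0, 3.076]
ft_force: [0.7, -0.3, 0.7]
opening: 0.646
grip_force: 0.0
```

>>> arm_command:
  delta_pos:
    - [0,0,0.04]
    - [0,0,0.14]
    - [0,0,0.3]
    - [0,0,0.46]
    - [0,0,0.62]
  delta_rot:
    - [0,0,0]
    - [0,0,0]
    - [0,0,0]
    - [0,0,0]
    - [0,0,0]
  claw: [0.35,0.35,0.35,0.35,0.35]

```text
t: 28.15
eef_pos: [428.8, 308.2, 169.8]
tcp_rot: [-3.141, -0.0, 3.076]
ft_force: [-0.1, 0.6, 0.7]
opening: 0.652
grip_force: 0.0
```

>>> arm_command:
  delta_pos:
    - [0.04,-0.14,0.06]
    - [0.09,-0.28,0.12]
    - [0.13,-0.42,0.12]
    - [0.17,-0.55,0.12]
    - [0.2,-0.65,0.12]
  delta_rot:
    - [0,0,-0.03]
    - [0,0,-0.06]
    - [0,0,-0.09]
    - [0,0,-0.12]
    - [0,0,-0.14]
  claw: [0.2,0.2,0.2,0.2,0.2]

```text
t: 28.57
eef_pos: [479.6, 143.8, 198.6]
tcp_rot: [3.141, 0.001, 2.853]
ft_force: [0.2, -0.6, 0.5]
opening: 0.795
grip_force: 0.0
```

>>> arm_command:
  delta_pos:
    - [0.04,-0.12,0]
    - [0.08,-0.24,0]
    - [0.12,-0.36,0]
    - [0.15,-0.46,0]
    - [0.17,-0.55,0]
  delta_rot:
    - [0,0,-0.03]
    - [0,0,-0.06]
    - [0,0,-0.09]
    - [0,0,-0.12]
    - [0,0,-0.152]
  claw: [0.2,0.2,0.2,0.2,0.2]

```text
t: 28.98
eef_pos: [522.1, 6.6, 198.2]
tcp_rot: [3.141, 0.001, 2.614]
ft_force: [0.1, -0.7, -0.4]
opening: 0.802
grip_force: 0.0
```

>>> arm_command:
  delta_pos:
    - [0.04,-0.12,0]
    - [0.08,-0.24,0]
    - [0.1,-0.32,0]
    - [0.108,-0.347,0]
    - [0.108,-0.347,0]
  delta_rot:
    - [0,0,0]
    - [0,0,0]
    - [0,0,0]
    - [0,0,0]
    - [0,0,0]
  claw: [0.2,0.2,0.2,0.2,0.2]

```text
t: 29.4
eef_pos: [548.8, -79.5, 197.7]
tcp_rot: [3.141, 0.0, 2.615]
ft_force: [-0.5, -0.7, -0.6]
opening: 0.8
grip_force: 0.0
```

```bash
python3 - <<'E'
from h import *
im,c,H,S,V=look("w7")
roi=np.zeros(H.shape,bool);roi[130:245,220:350]=1
g=~((H>60)&(H<95)&(S>60))&roi
for b in blobs(g,200):print("ng",b.min(0),b.max(0),rect(ray(b,c,30)))
roi[:150]=0;roi[:,:250]=0;roi[:,315:]=0
n,_,st,ce=cv2.connectedComponentsWithStats(((V<45)&(S<90)&roi).astype(np.uint8))
for s,p in zip(st[1:],ce[1:]):
   if s[4]>8:print("dark",s,p,ray(p,c,30))
cv2.imwrite("pics/c7.png",im[100:250,180:380].repeat(2,0).repeat(2,1))
E
```

```text
29.45 [548.5 -78.4 197.7] [180.   -0.  149.9]
ng [220 189] [255 244] [ 549.  -142.    43.5   69.7   56.7]
ng [263 168] [302 210] [545.4 -77.4  46.2  50.5  59.9]
```

View pics/c7.png

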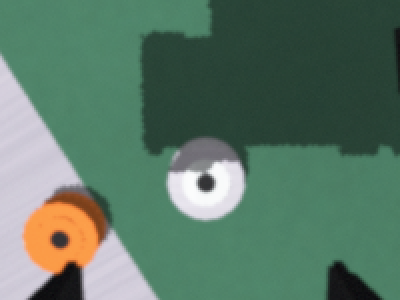

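>>> arm_command:
  delta_pos:
    - [-0.003,0,-0.15]
    - [-0.003,0,-0.3]
    - [-0.003,0,-0.45]
    - [-0.003,0,-0.54]
    - [-0.003,0,-0.58]
  delta_rot:
    - [0,0,0]
    - [0,0,0]
    - [0,0,0]
    - [0,0,0]
    - [0,0,0]
  claw: [0.2,0.2,0.2,0.2,0.2]

```text
t: 29.87
eef_pos: [546.4, -76.5, 49.8]
tcp_rot: [-3.141, -0.004, 2.619]
ft_force: [0.2, 0.5, 0.6]
opening: 0.803
grip_force: 0.0
```

>>> arm_command:
  delta_pos:
    - [0,0,-0.04]
    - [0,0,-0.08]
    - [0,0,-0.12]
    - [0,0,-0.16]
    - [0,0,-0.175]
  delta_rot:
    - [0,0,0]
    - [0,0,0]
    - [0,0,0]
    - [0,0,0]
    - [0,0,0]
  claw: [0.2,0.2,0.2,0.2,0.2]

```text
t: 30.28
eef_pos: [547.9, -78.2, 7.9]
tcp_rot: [3.142, -0.0, 2.617]
ft_force: [0.0, 0.1, 0.3]
opening: 0.803
grip_force: 0.0
```

>>> arm_command:
  delta_pos:
    - [0,0,0]
    - [0,0,0]
    - [0,0,0]
    - [0,0,0]
    - [0,0,0]
  delta_rot:
    - [0,0,0]
    - [0,0,0]
    - [0,0,0]
    - [0,0,0]
    - [0,0,0]
  claw: [0.35,0.4,0.45,1,1]

```text
t: 30.7
eef_pos: [548.2, -78.4, 9.1]
tcp_rot: [3.141, 0.001, 2.617]
ft_force: [-0.2, 0.3, -0.2]
opening: 0.506
grip_force: 0.0
```

>>> arm_command:
  delta_pos:
    - [0,0,0]
    - [0,0,0]
    - [0,0,0]
    - [0,0,0]
    - [0,0,0]
  delta_rot:
    - [0,0,0]
    - [0,0,0]
    - [0,0,0]
    - [0,0,0]
    - [0,0,0]
  claw: [1,1,1,1,1]

```text
t: 31.12
eef_pos: [548.2, -78.4, 9.0]
tcp_rot: [3.141, 0.001, 2.617]
ft_force: [-0.3, -0.4, 6.5]
opening: 0.478
grip_force: 30.0
```

>>> arm_command:
  delta_pos:
    - [0,0,0.02]
    - [0,0,0.12]
    - [0,0,0.28]
    - [0,0,0.44]
    - [0,0,0.58]
  delta_rot:
    - [0,0,0]
    - [0,0,0]
    - [0,0,0]
    - [0,0,0]
    - [0,0,0]
  claw: [1,1,1,1,1]

```text
t: 31.53
eef_pos: [547.8, -78.2, 155.9]
tcp_rot: [3.142, -0.0, 2.617]
ft_force: [0.7, -0.6, -1.1]
opening: 0.481
grip_force: 30.0
```

>>> arm_command:
  delta_pos:
    - [0,0.06,0.04]
    - [-0.02,0.16,0.06]
    - [-0.03,0.27,0.06]
    - [-0.05,0.38,0.06]
    - [-0.06,0.49,0.06]
  delta_rot:
    - [0,0,0.01]
    - [0,0,0.03]
    - [0,0,0.05]
    - [0,0,0.075]
    - [0,0,0.1]
  claw: [1,1,1,1,1]

```text
t: 31.95
eef_pos: [532.2, 45.3, 168.9]
tcp_rot: [3.142, -0.0, 2.776]
ft_force: [0.5, -0.7, -0.7]
opening: 0.484
grip_force: 30.0
```

>>> arm_command:
  delta_pos:
    - [-0.015,0.12,0]
    - [-0.03,0.24,0]
    - [-0.045,0.36,0]
    - [-0.06,0.48,0]
    - [-0.075,0.6,0]
  delta_rot:
    - [0,0,0.025]
    - [0,0,0.05]
    - [0,0,0.075]
    - [0,0,0.1]
    - [0,0,0.12]
  claw: [1,1,1,1,1]

```text
t: 32.37
eef_pos: [513.6, 195.6, 168.8]
tcp_rot: [-3.141, -0.0, 2.965]
ft_force: [0.6, 0.2, -1.3]
opening: 0.478
grip_force: 30.0
```

>>> arm_command:
  delta_pos:
    - [-0.014,0.11,0]
    - [-0.028,0.21,0]
    - [-0.04,0.31,0]
    - [-0.05,0.39,0]
    - [-0.052,0.438,0]
  delta_rot:
    - [0,0,0.02]
    - [0,0,0.04]
    - [0,0,0.06]
    - [0,0,0.073]
    - [0,0,0.073]
  claw: [1,1,1,1,1]

```text
t: 32.78
eef_pos: [500.5, 305.5, 168.6]
tcp_rot: [3.142, -0.001, 3.08]
ft_force: [0.9, 1.1, -1.1]
opening: 0.478
grip_force: 30.0
```

>>> arm_command:
  delta_pos:
    - [0,0,-0.04]
    - [0,0,-0.14]
    - [0,0,-0.28]
    - [0,0,-0.42]
    - [0,0,-0.5]
  delta_rot:
    - [0,0,0]
    - [0,0,0]
    - [0,0,0]
    - [0,0,0]
    - [0,0,0]
  claw: [1,1,1,1,1]

```text
t: 33.2
eef_pos: [500.1, 301.9, 40.1]
tcp_rot: [-3.14, -0.003, 3.076]
ft_force: [0.4, -0.8, -1.0]
opening: 0.475
grip_force: 30.0
```

>>> arm_command:
  delta_pos:
    - [0,0,-0.01]
    - [0,0,-0.03]
    - [0,0,-0.05]
    - [0,0,-0.06]
    - [0,0,-0.06]
  delta_rot:
    - [0,0,0]
    - [0,0,0]
    - [0,0,0]
    - [0,0,0]
    - [0,0,0]
  claw: [1,1,1,1,1]

```text
t: 33.62
eef_pos: [501.6, 303.7, 29.2]
tcp_rot: [3.141, 0.001, 3.077]
ft_force: [-1.3, 0.0, -0.9]
opening: 0.479
grip_force: 30.0
```

>>> arm_command:
  delta_pos:
    - [0,0,-0.016]
    - [0,0,-0.032]
    - [0,0,-0.046]
    - [0,0,-0.056]
    - [0,0,-0.06]
  delta_rot:
    - [0,0,0]
    - [0,0,0]
    - [0,0,0]
    - [0,0,0]
    - [0,0,0]
  claw: [1,1,1,1,1]

```text
t: 34.03
eef_pos: [501.1, 303.7, 13.2]
tcp_rot: [-3.141, -0.0, 3.078]
ft_force: [-0.5, 0.1, -1.3]
opening: 0.478
grip_force: 30.0
```

>>> arm_command:
  delta_pos:
    - [0,0,-0.001]
    - [0,0,-0.002]
    - [0,0,-0.004]
    - [0,0,-0.005]
    - [0,0,-0.005]
  delta_rot:
    - [0,0,0]
    - [0,0,0]
    - [0,0,0]
    - [0,0,0]
    - [0,0,0]
  claw: [1,1,1,1,1]

```text
t: 34.45
eef_pos: [501.4, 303.7, 13.1]
tcp_rot: [3.141, 0.0, 3.078]
ft_force: [-1.5, -0.1, 5.1]
opening: 0.477
grip_force: 30.0
```

Release, rise, retreat clear of the views, and check.

>>> arm_command:
  delta_pos:
    - [0,0,0]
    - [0,0,0]
    - [0,0,0]
    - [0,0,0]
    - [0,0,0]
  delta_rot:
    - [0,0,0]
    - [0,0,0]
    - [0,0,0]
    - [0,0,0]
    - [0,0,0]
  claw: [0.3,0.3,0.3,0.3,0.3]

```text
t: 34.87
eef_pos: [501.3, 303.7, 12.4]
tcp_rot: [3.141, 0.0, 3.078]
ft_force: [-0.2, -0.2, -0.9]
opening: 0.695
grip_force: 0.0
```

>>> arm_command:
  delta_pos:
    - [0,0,0.04]
    - [0,0,0.14]
    - [0,0,0.3]
    - [0,0,0.46]
    - [0,0,0.62]
  delta_rot:
    - [0,0,0]
    - [0,0,0]
    - [0,0,0]
    - [0,0,0]
    - [0,0,0]
  claw: [0.3,0.3,0.3,0.3,0.3]

```text
t: 35.28
eef_pos: [500.9, 303.5, 169.8]
tcp_rot: [-3.142, -0.0, 3.078]
ft_force: [0.8, -0.6, -0.2]
opening: 0.703
grip_force: 0.0
```

>>> arm_command:
  delta_pos:
    - [-0.12,0.1,0.1]
    - [-0.24,0.2,0.12]
    - [-0.36,0.3,0.12]
    - [-0.48,0.4,0.12]
    - [-0.55,0.5,0.12]
  delta_rot:
    - [0,0,0]
    - [0,0,0]
    - [0,0,0]
    - [0,0,0]
    - [0,0,0]
  claw: [0.3,0.3,0.3,0.3,0.3]

```text
t: 35.7
eef_pos: [360.9, 429.4, 198.7]
tcp_rot: [3.141, 0.0, 3.078]
ft_force: [0.4, 0.9, -0.5]
opening: 0.699
grip_force: 0.0
```

>>> arm_command:
  delta_pos:
    - [-0.11,0.12,0]
    - [-0.21,0.24,0]
    - [-0.31,0.36,0]
    - [-0.41,0.48,0]
    - [-0.5,0.58,0]
  delta_rot:
    - [0,0,0]
    - [0,0,0]
    - [0,0,0]
    - [0,0,0]
    - [0,0,0]
  claw: [0.3,0.3,0.3,0.3,0.3]

```text
t: 36.12
eef_pos: [236.9, 575.3, 198.3]
tcp_rot: [3.141, 0.0, 3.078]
ft_force: [-0.4, -0.7, -0.0]
opening: 0.7
grip_force: 0.0
```

```bash
python3 - <<'E'
from h import *
t=read_camera("top")[:,:,::-1];s=read_camera("side")[:,:,::-1];r=lambda a,w,h:cv2.resize(a,(w,h),interpolation=2)
cv2.imwrite("pics/c8.png",np.vstack([np.hstack([r(t[225:330,75:160],243,300),r(t[180:340,395:470],141,300),r(s[120:165,180:265],416,300)]),r(s[280:410,140:490],800,297)]))
E
```

```text
(no output)
```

View pics/c8.png

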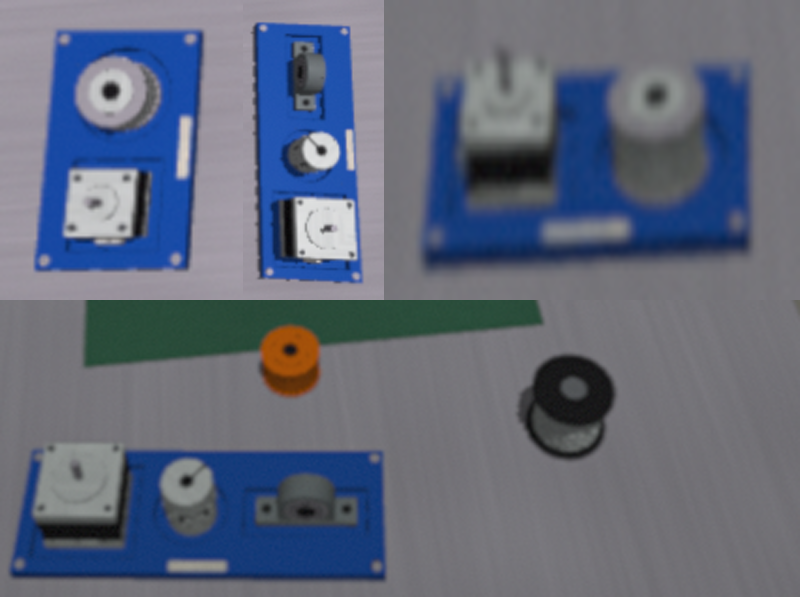

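The picture shows all five parts upright and centred in their nests. In the top-view crop, the short tray has its pulley at about (113,93) and small motor at (103,205). The long tray has its block at (308,72), coupling at (318,152) and big motor at (325,229). The spool and the orange look-alike have not moved.

```bash
python3 -c "
from cell import *
print(job_done())"
```

```text
the job is handed in; nothing more can be done
None
```

Both drive kits are made up and handed in at about 36 s: all five parts are upright in their own nests and released, and I did not touch the fan, spool, tape or look-alikes.

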